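# Sort the bench things into their trays

## Task

Clear up the bench by putting each thing into the tray made for it: the two conical tubes into the tray with the two long bays, one lying flat in each bay; the two amber bottles into the tray with the two square bays, one standing in each; and the marker lying flat in the tray with the single long bay. Keep the bottles upright all the way, and leave the beaker and the timer where they are.

Things in the scene. Friction and masses are not known exactly. Their poses are not given: they have to be found in the camera images.
- tube_1: 15 ml conical tube with a screw cap, lying on the worktop: 113 long, 22 wide, 23 high (plastic, about 20 g; it does not roll). Origin: centre of its underside; long axis = y. Grip across x, tips well below its top. The two tubes are interchangeable. It starts with y turned at most 0.4 rad from world y.
- tube_2: 15 ml conical tube with a screw cap, lying on the worktop: 113 long, 22 wide, 23 high (plastic, about 20 g; it does not roll). Origin: centre of its underside; long axis = y. Grip across x, tips well below its top. The two tubes are interchangeable. It starts the other way round (y within 0.4 rad of world -y).
- bottle_1: amber glass dropper bottle with a black screw cap, upright: body 42 in diameter and 70 high, cap 26 in diameter, 89 high in all, about 110 g. Origin: centre of its underside; z = upward axis. The two bottles are interchangeable.
- bottle_2: amber glass dropper bottle with a black screw cap, upright: body 42 in diameter and 70 high, cap 26 in diameter, 89 high in all, about 110 g. Origin: centre of its underside; z = upward axis. The two bottles are interchangeable.
- marker: slim marker pen lying on the worktop: 138 long, 12 wide, 14 high, about 20 g; it does not roll. Origin: centre of its underside; long axis = y, at the start within 0.4 rad of world y. Grip across x.
- tray_tubes: fixed grey plastic tray, 117 (x) by 137 (y) outside, for the tubes: two equal long bays, each 54 (x) by 131 (y) inside, centres at x = -28.5 and x = +28.5, y = 0. Floor 3 thick, outer walls 3 thick and 10 high, rib between the bays only 6 high (heights from the worktop). Origin: underside centre. All three trays start turned at most 0.3 rad, and which stands where changes.
- tray_bottles: fixed grey plastic tray, 72 (x) by 141 (y) outside, for the bottles: two equal square bays, each 66 by 66 inside, centres at y = -34.5 and y = +34.5, x = 0. Floor 3 thick; walls and the divider 3 thick and 18 high (from the worktop). Origin: underside centre. All three trays start turned at most 0.3 rad, and which stands where changes.
- tray_pen: fixed grey plastic tray, 72 (x) by 164 (y) outside, for the marker: one undivided long bay, 66 (x) by 158 (y) inside. Floor 3 thick, walls 3 thick and 10 high (from the worktop). Origin: underside centre. All three trays start turned at most 0.3 rad, and which stands where changes.
- beaker: bystander: loose glass beaker, 59 in diameter, 72 high, standing behind the trays. Origin: underside centre.
- timer: bystander: loose white bench timer, 62 by 66, 20 high, left at the back of the work. Origin: underside centre.

How it is judged:
At the end, for the whole second after the job is handed in: Floor of each long bay: a tube, flat, within 20 mm across and 14 mm along of its centre; of each square bay: a bottle, upright, within 15 mm each way; of the pen tray: the marker, flat, within 32 and 16 mm. Tilt under 0.12 rad, height within 4 mm, at rest (under 0.02 m/s) ((((x of tube_1 in the frame of tray_tubes between 0.0085 and 0.0485 m and y of tube_1 in the frame of tray_tubes between -0.014 and 0.014 m and z of tube_1 in the frame of tray_tubes between -0.001 and 0.007 m and angle between tube_1's own z axis and vertical below 0.12 rad) and (x of tube_2 in the frame of tray_tubes between -0.0485 and -0.0085 m and y of tube_2 in the frame of tray_tubes between -0.014 and 0.014 m and z of tube_2 in the frame of tray_tubes between -0.001 and 0.007 m and angle between tube_2's own z axis and vertical below 0.12 rad)) or ((x of tube_1 in the frame of tray_tubes between -0.0485 and -0.0085 m and y of tube_1 in the frame of tray_tubes between -0.014 and 0.014 m and z of tube_1 in the frame of tray_tubes between -0.001 and 0.007 m and angle between tube_1's own z axis and vertical below 0.12 rad) and (x of tube_2 in the frame of tray_tubes between 0.0085 and 0.0485 m and y of tube_2 in the frame of tray_tubes between -0.014 and 0.014 m and z of tube_2 in the frame of tray_tubes between -0.001 and 0.007 m and angle between tube_2's own z axis and vertical below 0.12 rad))) and (((x of bottle_1 in the frame of tray_bottles between -0.015 and 0.015 m and y of bottle_1 in the frame of tray_bottles between 0.0195 and 0.0495 m and z of bottle_1 in the frame of tray_bottles between -0.001 and 0.007 m and angle between bottle_1's own z axis and vertical below 0.12 rad) and (x of bottle_2 in the frame of tray_bottles between -0.015 and 0.015 m and y of bottle_2 in the frame of tray_bottles between -0.0495 and -0.0195 m and z of bottle_2 in the frame of tray_bottles between -0.001 and 0.007 m and angle between bottle_2's own z axis and vertical below 0.12 rad)) or ((x of bottle_1 in the frame of tray_bottles between -0.015 and 0.015 m and y of bottle_1 in the frame of tray_bottles between -0.0495 and -0.0195 m and z of bottle_1 in the frame of tray_bottles between -0.001 and 0.007 m and angle between bottle_1's own z axis and vertical below 0.12 rad) and (x of bottle_2 in the frame of tray_bottles between -0.015 and 0.015 m and y of bottle_2 in the frame of tray_bottles between 0.0195 and 0.0495 m and z of bottle_2 in the frame of tray_bottles between -0.001 and 0.007 m and angle between bottle_2's own z axis and vertical below 0.12 rad))) and x of marker in the frame of tray_pen between -0.032 and 0.032 m and y of marker in the frame of tray_pen between -0.016 and 0.016 m and z of marker in the frame of tray_pen between -0.001 and 0.007 m and angle between marker's own z axis and vertical below 0.12 rad and linear speed of each of tube_1, bottle_1, marker, bottle_2, tube_2 below 0.02 m/s); the robot touches nothing.
It fails at once if a bottle is tipped by more than 0.6 rad (angle between any of bottle_1, bottle_2's own z axis and vertical above 0.6 rad).
It fails at once if the beaker or the timer is moved by more than 30 mm (distance of any of beaker, timer from where it was at the start of the episode above 0.03 m).
It also fails if it takes over 120 s, if anything falls off the work surface, if the arm or the gripper's body presses on something with over 40 N, if the wrist force passes 120 N, or if a joint passes its speed limit or range.

## Robot

A 6-joint arm with a two-finger parallel gripper is mounted at the origin on a cart in front of the work surface, level with it; the furniture and walls round the work are solid. World frame = base frame: x ahead of the robot, y to its left, z up, the work surface at z = 0. Lengths are in m, angles in rad, forces in N, time in s.
With the tool pointing down it reaches from about 0.35 to 0.775 m from the base axis. Payload 7.3 kg.
Tool frame: the origin (TCP) lies at the very end of the fingers, on their centre line; the grasp point (between the pads) lies 19 mm behind it; z points along the fingers, y is the line along which they close (so a half turn about z gives the same grasp; the last joint's range is limited). The gripper opens to 92 mm and grips with 3 to 60 N. Pads are 19 mm wide; open, the fingers measure 130 mm over their backs; the gripper's body (75 mm by 190 mm) begins 47 mm behind the grasp point.
Start: joints at [1.096, 0.342, 1.524, -0, 1.275, -0.146], TCP at [0.17, 0.497, 0.188] pointing down, gripper open.
Joint ranges: [-2.53, 2.53], [-0.77, 2.02], [0.04, 2.7], [-1, 4.14], [0.28, 2.66], [-3.11, 3.11]. Speed limits (rad/s): [2.57, 2.57, 3.14, 3.14, 3.14, 3.14].

## Interface

Orientations are given as [roll, pitch, yaw] about the fixed x, y, z axes, in that order (R = Rz(yaw) Ry(pitch) Rx(roll)).
In Python, from cell import robot gives the robot as it stands.
- The arm moves only by the tool apply_moves, never from a script. Its argument "motion" is text: rows parted by semicolons, each of 7 numbers parted by spaces: the opening in per cent of the stroke, from 0 (shut) to 100 (fully open), then the shift along the tool's x, y, z in cm, then the turn, a rotation vector about the tool's x, y, z in rad. A call has 1 to 20 rows; each row shifts and turns the commanded pose from where the row before left it, along the tool's axes as they then stand; what a row does not reach is not made up. A row lasts 1/8 s, in which the tool goes at most 62.5 mm and 10.7 degrees, less where a joint would pass 70% of its speed; a pose out of reach is approached as far as the arm can. A call with a gripper value outside its range is refused whole. The fingers move at their own pace and stop on an object; "force" is the grip in N (left out, the last holds). Time passes only in rows, so rows that do not move let the fingers close. It gives the time, the measured TCP pose, the force, the opening and the grip force at its end, in the units of the state.
- robot.observe(): the state, without advancing time (a new reading comes with each control period).
- robot.read_camera(name): name is "scene" or "top" or "wrist"; returns a dict with "img" (384x512x3 uint8, red, green, blue), "fovy" (degrees; the focal length in pixels is half the picture's height over the tangent of half this angle, whatever the lens; pixels are square), "cx", "cy" (the principal point, pixels), "R" (3x3) and "t" (3): a world point X has camera coordinates R X + t; the wrist camera has in their place "hand_eye" (4x4, takes a point from camera to tool coordinates, whose origin is the TCP and whose axes are the flange's). Camera axes: x right, y down, z forward; pixel columns grow to the right and rows downward; lengths in m; the calibration is good to about 2 mm. A picture is of the moment at which its call begins: read the wrist's pose just before it. There is no depth.
- robot.hand_in(): hands the job in; it is judged then, once.
Trained networks look in a picture, given as the dict that the camera call returned (one of the last four; its "shot" number tells which), for a name from the list of things; names that differ only in an ending like _2 or _b are one class to them, and where a whole thing is asked for, a point or a joint stands for the part that bears it (a point fixed in the world has none). Each returns a list of dicts, best first, with "score" (0 to 1); they miss things now and then, are a little off and sometimes report something else, mostly with a low value. They report only what shows in the picture. A call takes as long as a camera call.
- robot.search_frame(target, picture): "centre" ([x, y, z] in m, in world coordinates, good to about 4 mm: the middle of the surface that is visible of it).
- robot.trace(target, picture): "pixels" (384x512 bool, what is visible of it).
The state is a dict: "time": time; "qpos": joint angles; "qvel": joint speeds; "joint_efforts": joint torques, N m; "tool_pos": TCP position; "tool_rot": TCP orientation; "contact_force": force on the tool from outside, world axes, zero at the start; "torque": the same for the moment, N m; "opening": finger opening in m; "grip_force": force on a finger pad.
Only numpy, scipy, OpenCV 4.12 (cv2) and the standard library are available. Lean on these libraries where they do the work, as an engineer would, in place of code of your own. Each camera call takes 0.05 s, during which the arm holds its last target. There are 200 camera calls.

## Working session

There is one attempt and no reset: what is moved stays moved. The work goes in short steps, Python scripts to look and compute and a tool call to move; the robot and the scene stay as the last step left them, time stands still between calls to the robot, and variables do not carry over. Pictures are saved under pics/ and viewed, at most 14 in all, crops included, and the job is handed in when it is done.

Besides the shell and the picture viewer there is one more tool, called after "Call:" in YAML: its name, and indented under it one key for each argument. apply_moves: Moves the arm, as the interface text tells. Its arguments: {"type":"object","properties":{"motion":{"type":"string"},"force":{"type":"number"}},"required":["motion"]}

```bash
mkdir -p pics; ls; python3 - <<'E'
from cell import robot
import cv2,numpy as np
s=robot.observe();print(s)
for n in("top","scene"):
    p=robot.read_camera(n);cv2.imwrite(f"pics/{n}0.png",p["img"][:,:,::-1])
    print(n,p["fovy"],p["cx"],p["cy"],np.round(p["R"],3).tolist(),np.round(p["t"],3))
    for t in("tube_1","bottle_1","marker","tray_tubes","tray_bottles","tray_pen","beaker","timer"):
        print(t,[(np.round(d["centre"],3).tolist(),round(d["score"],2)) for d in robot.search_frame(t,p)])
E
```

```text
pics
{'time': 0.0, 'qpos': array([ 1.09599929e+00,  3.42758803e-01,  1.52500653e+00, -1.67376202e-05,
        1.27537291e+00, -1.46011952e-01]), 'qvel': array([-5.51026205e-05, -1.42099556e-03, -5.60927575e-04,  6.36326675e-05,
       -2.08404269e-05,  8.04250776e-05]), 'joint_efforts': array([ 1.36803224e-03, -4.31254506e+01, -2.44218206e+01,  7.18939933e-02,
        5.60230238e-02, -1.35536793e-04]), 'tool_pos': array([0.16929919, 0.4964729 , 0.18702993]), 'tool_rot': array([-3.14006118e+00, -2.09038978e-04,  2.81281229e+00]), 'contact_force': array([0.14076702, 0.14990158, 0.61239258]), 'torque': array([ 0.02515854,  0.00971458, -0.02816422]), 'grip_force': 0.0, 'opening': 0.0917482521410763}
top 42.9253379473482 259.35346997996925 191.5723781276692 [[-0.011, -1.0, 0.008], [-0.992, 0.01, -0.127], [0.127, -0.009, -0.992]] [0.003 0.546 1.212]
tube_1 [([0.45, -0.031, 0.011], 0.64), ([0.368, -0.336, 0.02], 0.54)]
bottle_1 [([0.416, -0.182, 0.058], 0.81), ([0.42, 0.12, 0.061], 0.7)]
marker []
tray_tubes [([0.458, 0.325, 0.002], 0.74)]
tray_bottles [([0.605, -0.13, 0.005], 0.96)]
tray_pen []
beaker [([0.367, -0.337, 0.017], 0.63), ([0.708, -0.25, 0.032], 0.62)]
timer [([0.597, 0.212, 0.022], 0.64)]
scene 51.1659719409336 250.9962665124746 187.36700028528162 [[-0.442, 0.897, -0.004], [0.798, 0.391, -0.458], [-0.409, -0.206, -0.889]] [ 0.24  -0.422  1.489]
tube_1 [([0.45, -0.026, 0.014], 0.48)]
bottle_1 [([0.434, -0.18, 0.052], 0.77), ([0.434, 0.128, 0.055], 0.49)]
marker [([0.589, 0.071, 0.012], 0.6)]
tray_tubes [([0.458, 0.288, 0.006], 0.81)]
tray_bottles [([0.585, -0.12, -0.002], 0.64)]
tray_pen [([0.553, -0.358, 0.002], 0.62)]
beaker [([0.457, 0.287, 0.005], 0.23)]
timer [([0.595, 0.206, 0.019], 0.7)]
```

View pics/top0.png

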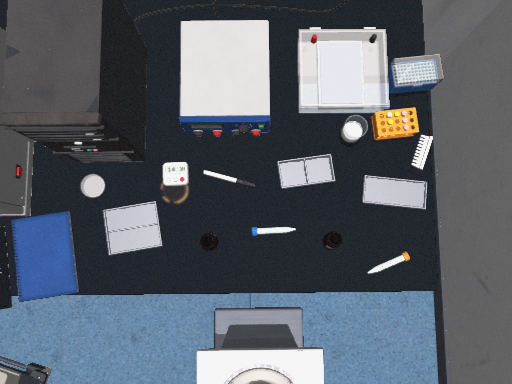

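View pics/scene0.png

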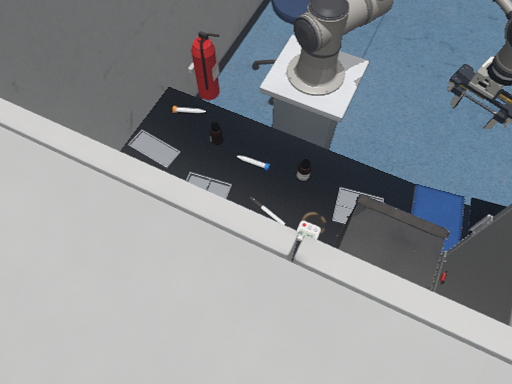

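The top view (512x384) shows: tube tray (132,228), timer (175,174), marker (229,178), bottle tray (306,171), pen tray (395,192), tubes (273,231) and (389,263), bottles (209,241) and (333,240), and the beaker (353,129). In the scene view, the wall hides part of the bottle tray and the beaker.

```bash
cat > h.py <<'E'
import numpy as np,cv2
def K(p):
    f=p["img"].shape[0]/2/np.tan(np.radians(p["fovy"])/2);return f,p["cx"],p["cy"]
def ray(p,uv):
    f,cx,cy=K(p);d=np.c_[(np.atleast_2d(uv)-[cx,cy])/f,np.ones(len(np.atleast_2d(uv)))]
    R=np.array(p["R"]);return -R.T@np.array(p["t"]),d@R
def onz(p,uv,z):
    c,d=ray(p,uv);return c+d*((z-c[2])/d[:,2])[:,None]
def tri(p,a,q,b):
    c,d=ray(p,a);e,g=ray(q,b);d=d[0];g=g[0]
    s=np.linalg.lstsq(np.c_[d,-g],e-c,rcond=None)[0];A=c+s[0]*d;B=e+s[1]*g
    return (A+B)/2,np.linalg.norm(A-B)
def rect(p,m,z):
    cs=max(cv2.findContours(m.astype(np.uint8),cv2.RETR_EXTERNAL,cv2.CHAIN_APPROX_NONE)[0],key=cv2.contourArea)[:,0]
    X=onz(p,cs,z)[:,:2];(c,s,a)=cv2.minAreaRect((X*1000).astype(np.float32))
    if s[0]>s[1]: s=s[::-1];a+=90   # a: short-side direction (tray x / object x)
    a=(a+90)%180-90
    return np.array(c)/1000,np.array(s),np.radians(a),cs.mean(0)
E
python3 - <<'E'
from cell import robot
from h import *
P={n:robot.read_camera(n) for n in("top","scene")}
zs=dict(tube_1=.0115,bottle_1=.08,marker=.007,tray_tubes=.008,tray_bottles=.016,tray_pen=.008,beaker=.06,timer=.02)
for t,z in zs.items():
    for n in P:
        for d in robot.trace(t,P[n]):
            m=d["pixels"]
            if m.sum()<15: continue
            c,s,a,_=rect(P[n],m,z);u=np.argwhere(m)[:,::-1]
            print(t,n,round(d["score"],2),"c",np.round(c,4),"size",np.round(s),"a",round(a,3),"px",np.round(u.mean(0),1),u.min(0),u.max(0))
E
```

```text
tube_1 top 0.61 c [ 0.3607 -0.333 ] size [ 18. 108.] a 0.39 px [389.8 262.7] [370 253] [408 272]
tube_1 top 0.48 c [ 0.4466 -0.0387] size [ 21. 111.] a -0.011 px [270.7 230.1] [252 227] [295 235]
tube_1 top 0.37 c [ 0.5458 -0.3554] size [ 73. 166.] a -0.117 px [394.4 191.7] [362 175] [426 208]
tube_1 scene 0.7 c [ 0.3621 -0.3416] size [22. 99.] a 0.454 px [184.  109.9] [172 107] [200 112]
tube_1 scene 0.56 c [ 0.4506 -0.0365] size [ 21. 101.] a 0.084 px [255.1 162.5] [239 156] [268 169]
tube_1 scene 0.45 c [0.5938 0.2145] size [58. 65.] a 0.405 px [307.1 230.6] [297 222] [319 240]
bottle_1 top 0.58 c [0.4222 0.1207] size [36. 39.] a -0.011 px [208.8 240.7] [201 233] [217 248]
bottle_1 top 0.52 c [ 0.4226 -0.1782] size [39. 44.] a -0.011 px [332.1 239.2] [323 231] [341 247]
bottle_1 scene 0.59 c [ 0.4441 -0.1748] size [39. 87.] a -0.988 px [215.3 133.8] [209 122] [222 144]
bottle_1 scene 0.51 c [0.4439 0.1281] size [40. 76.] a -1.307 px [303.2 170. ] [296 159] [310 180]
bottle_1 scene 0.28 c [0.6192 0.2146] size [50. 59.] a 0.509 px [307.  230.3] [297 222] [318 239]
marker top 0.7 c [
[... 784 characters left out ...]
56] [269 170]
tray_bottles scene 0.37 c [ 0.4072 -0.2015] size [34. 82.] a -1.078 px [215.2 133.7] [210 123] [220 143]
tray_pen scene 0.7 c [ 0.5477 -0.3593] size [ 75. 170.] a -0.106 px [153.6 148.8] [128 131] [178 167]
beaker top 0.64 c [ 0.7018 -0.2461] size [58. 77.] a 1.047 px [353.9 128.4] [341 115] [367 142]
beaker scene 0.27 c [ 0.4334 -0.181 ] size [36. 83.] a -1.066 px [215.4 134.2] [210 123] [221 144]
timer top 0.57 c [0.5964 0.2134] size [63. 71.] a -0.01 px [175.8 173.7] [162 162] [189 186]
timer scene 0.51 c [0.5959 0.2141] size [61. 65.] a 0.405 px [306.8 230.3] [297 221] [319 240]
timer scene 0.5 c [ 0.4085 -0.1984] size [44. 91.] a -1.065 px [215.5 133.6] [209 122] [222 144]
```

```bash
cat >> h.py <<'E'
def go(s,x,y,z,yaw):
    """tool-frame shift (cm) for the yaw the tool will have, and the turn about tool z needed first"""
    d=np.array([x,y,z])-s["tool_pos"];w=s["tool_rot"][2]
    th=(w-yaw+np.pi)%(2*np.pi)-np.pi
    f=lambda a:np.round(100*np.array([d[0]*np.cos(a)+d[1]*np.sin(a),d[0]*np.sin(a)-d[1]*np.cos(a),-d[2]]),2)
    return "turn %.3f shift(after turn) %s shift(now) %s"%(th,f(yaw),f(w))
E
python3 - <<'E'
from cell import robot
from h import *
p=robot.read_camera("top");q=robot.read_camera("scene")
for n,a,b in(("tubeA",(270.7,230.1),(255.1,162.5)),("tubeB",(389.8,262.7),(184,109.9)),("marker",(231.4,178.9),(266,210.4)),("penTray",(394.2,191.6),(153.6,148.8)),("bottle1 mid",(208.8,240.7),(303.2,170)),("bottle2 mid",(332.1,239.2),(215.3,133.8))):
    X,e=tri(p,[a],q,[b]);print(n,np.round(X,4),"gap",round(e,4))
print(go(robot.observe(),.421,.1205,.187,1.696))
E
```

```text
tubeA [ 0.4489 -0.0313  0.0103] gap 0.0006
tubeB [ 0.365  -0.341   0.0113] gap 0.0124
marker [0.5843 0.0708 0.0024] gap 0.0026
penTray [ 0.5469 -0.3575  0.0057] gap 0.0022
bottle1 mid [0.423  0.1243 0.04  ] gap 0.0013
bottle2 mid [ 0.4239 -0.1864  0.0414] gap 0.0042
turn 1.117 shift(after turn) [-40.49  20.25   0.07] shift(now) [-35.96 -27.5    0.07]
```

Call:
apply_moves:
  motion: "100 0 0 0 0 0 0.16;100 0 0 0 0 0 0.16;100 0 0 0 0 0 0.16;100 0 0 0 0 0 0.16;100 0 0 0 0 0 0.16;100 0 0 0 0 0 0.16;100 0 0 0 0 0 0.16;100 0 0 0 0 0 0"
  force: 25

```text
time: 2.9
tool_pos: [0.1695, 0.4969, 0.1877]
tool_rot: [3.142, -0.0, 1.694]
contact_force: [0.0, 0.5, -0.6]
opening: 0.0917
grip_force: 0.0
```

Call:
apply_moves:
  motion: "100 -5.05 2.53 0 0 0 0;100 -5.05 2.53 0 0 0 0;100 -5.05 2.53 0 0 0 0;100 -5.05 2.53 0 0 0 0;100 -5.05 2.53 0 0 0 0;100 -5.05 2.53 0 0 0 0;100 -5.05 2.53 0 0 0 0;100 -5.05 2.53 0 0 0 0;100 0 0 0 0 0 0;100 0 0 0 0 0 0"

```text
time: 4.15
tool_pos: [0.4192, 0.1207, 0.1876]
tool_rot: [-3.141, -0.001, 1.694]
contact_force: [-0.5, -0.3, -0.1]
opening: 0.0918
grip_force: 0.0
```

```bash
cat >> h.py <<'E'
def wrist(robot):
    from scipy.spatial.transform import Rotation as Ro
    s=robot.observe();p=robot.read_camera("wrist")
    T=np.eye(4);T[:3,:3]=Ro.from_euler("xyz",s["tool_rot"]).as_matrix();T[:3,3]=s["tool_pos"]
    M=np.linalg.inv(T@np.array(p["hand_eye"]));p["R"]=M[:3,:3];p["t"]=M[:3,3];return s,p
E
python3 - <<'E'
from cell import robot
from h import *
s,p=wrist(robot);cv2.imwrite("pics/w1.png",p["img"][:,:,::-1])
print(go(s,.422,.122,.036,1.696), "cam",-p["R"].T@p["t"])
for n in("bottle_1","tube_1","tray_bottles"):
  print(n,[(np.round(d["centre"],3),round(d["score"],2)) for d in robot.search_frame(n,p)])
  for d in robot.trace(n,p):
    u=np.argwhere(d["pixels"])[:,::-1];print(round(d["score"],2),u.mean(0).round(),u.min(0),u.max(0))
E
```

```text
turn -0.002 shift(after turn) [ 0.09  0.3  15.16] shift(now) [ 0.09  0.3  15.16] cam [0.41084793 0.19328001 0.38419283]
bottle_1 [(array([0.422, 0.134, 0.062]), 0.77), (array([0.592, 0.216, 0.013]), 0.17)]
0.71 [262. 171.] [246 152] [279 189]
tube_1 [(array([ 0.447, -0.043,  0.015]), 0.71)]
0.8 [266. 268.] [259 238] [275 302]
tray_bottles [(array([ 0.575, -0.061,  0.007]), 0.56)]
0.76 [342. 296.] [328 289] [359 303]
0.5 [312.  35.] [263   0] [363  73]
```

View pics/w1.png

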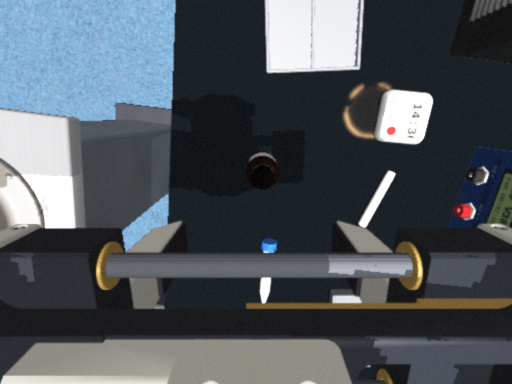

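The wrist picture shows the bottle's cap at (262,177), centred between the open fingers, with tube A at (267,268) and nothing close to where the fingers come down.

```bash
python3 - <<'E'
from cell import robot
from h import *
s,p=wrist(robot);print(onz(p,[(262,177)],.089),onz(p,[(262,170.5)],.06))
q=robot.read_camera("top");print(tri(p,[(262,177)],q,[(209,241.5)]),onz(q,[(209,241.5)],.089))
E
```

```text
[[0.42177868 0.13016952 0.089     ]] [[0.42184895 0.13188997 0.06      ]]
(array([0.42167788, 0.12298481, 0.05589186]), np.float64(0.002684473751471932)) [[0.41946962 0.11979603 0.089     ]]
```

```bash
python3 - <<'E'
from cell import robot
from h import *
s,p=wrist(robot);q=robot.read_camera("top");r=robot.read_camera("scene")
c=[cv2.resize(cv2.convertScaleAbs(i["img"][y-20:y+20,x-20:x+20,::-1],alpha=2.5,beta=20),(390,390),interpolation=cv2.INTER_CUBIC)[:,:] for i,x,y in((p,262,172),(r,304,170))]
cv2.imwrite("pics/c1.png",np.hstack(c))
E
```

```text
(no output)
```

View pics/c1.png

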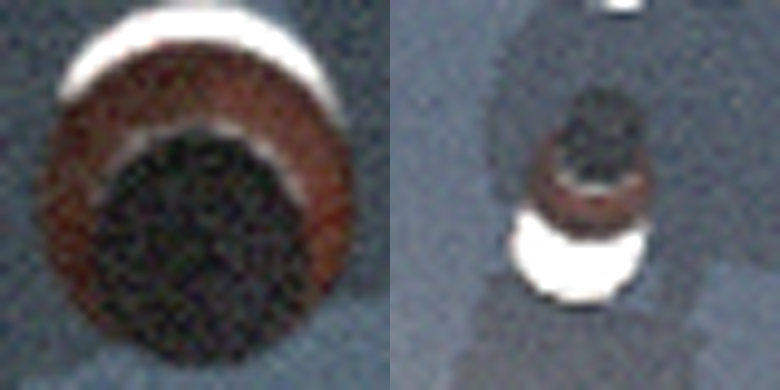

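```bash
python3 - <<'E'
from cell import robot
from h import *
s,p=wrist(robot);q=robot.read_camera("top");r=robot.read_camera("scene")
w=[(262.5,177.1)];c=[(305.5,163.8)]
print(onz(p,w,.089),onz(r,c,.089),onz(p,[(262.3,172.2)],.07))
print(tri(p,w,r,c))
for n in("timer","tray_tubes","tube_1"):
  for i in(p,q):
    m=robot.trace(n,i)[0]["pixels"];print(n,rect(i,m,dict(timer=.02,tray_tubes=.008,tube_1=.0115)[n])[:3])
c=cv2.resize(cv2.convertScaleAbs(q["img"][220:260,190:230,::-1],alpha=2.5,beta=20),(400,400),interpolation=cv2.INTER_CUBIC)
cv2.imwrite("pics/c2.png",c)
E
```

```text
[[0.42260914 0.1295062  0.089     ]] [[0.42857073 0.12758706 0.089     ]] [[0.42237784 0.13121106 0.07      ]]
(array([0.42291838, 0.12689745, 0.07933057]), np.float64(0.0010251660508522973))
timer (array([0.59353119, 0.21474677]), array([64.59540558, 65.49369812]), np.float64(-1.536670701261108))
timer (array([0.59898999, 0.21342786]), array([63.02303696, 65.5887146 ]), np.float64(-0.009580588863505556))
tray_tubes (array([0.46476651, 0.29474118]), array([ 80.89537048, 119.53086853]), np.float64(-1.443482221440842))
tray_tubes (array([0.4603295 , 0.32534888]), array([119.73259735, 140.47180176]), np.float64(0.1689753407681147))
tube_1 (array([ 0.44991754, -0.06765363]), array([15.5241251 , 42.38747025]), np.float64(0.045201903922131366))
tube_1 (array([ 0.44794717, -0.03360003]), array([ 17.97943878, 100.45870972]), np.float64(-0.010614294840619811))
```

View pics/c2.png

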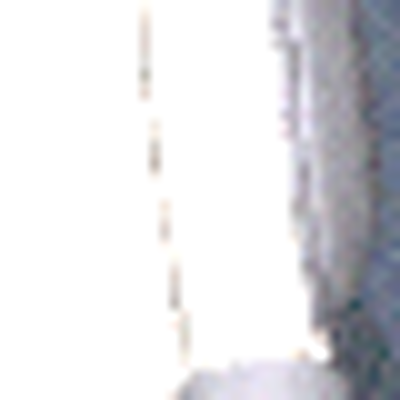

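Call:
apply_moves:
  motion: "100 0.56 0.37 3 0 0 0;100 0 0 4 0 0 0;100 0 0 4 0 0 0;100 0 0 3 0 0 0;100 0 0 1.2 0 0 0;100 0 0 0 0 0 0;40 0 0 0 0 0 0;40 0 0 0 0 0 0;40 0 0 0 0 0 0;40 0 0 0 0 0 0;40 0 0 0 0 0 0;40 0 0 0 0 0 0"

```text
time: 6.7
tool_pos: [0.4226, 0.1266, 0.0357]
tool_rot: [3.142, -0.0, 1.693]
contact_force: [0.2, -0.0, -0.2]
opening: 0.0388
grip_force: 0.0
```

Call:
apply_moves:
  motion: "20 0 0 0 0 0 0;20 0 0 0 0 0 0;20 0 0 0 0 0 0"

```text
time: 7.08
tool_pos: [0.4225, 0.1266, 0.0357]
tool_rot: [-3.141, -0.0, 1.693]
contact_force: [-1.2, -0.6, 0.9]
opening: 0.0245
grip_force: 25.0
```

```bash
python3 - <<'E'
from cell import robot
from h import *
s,p=wrist(robot);r=robot.read_camera("scene");print(s["opening"],s["grip_force"])
cv2.imwrite("pics/w2.png",np.hstack([p["img"][150:384,130:400,::-1],cv2.resize(r["img"][110:227,235:370,::-1],(270,234))]))
E
```

```text
0.02454407111668124 24.999433728517033
```

View pics/w2.png

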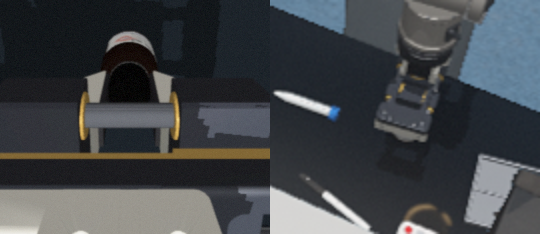

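```bash
python3 - <<'E'
from cell import robot
from h import *
s,p=wrist(robot)
print(onz(p,[(260,235),(260,215)],.089),onz(p,[(260,207)],.07),onz(p,[(260,182)],.0))
print(-p["R"].T@p["t"], p["R"].T[:,2], p["hand_eye"])
f,cx,cy=K(p);print(f)
X=np.array([[.4225,.1266,.089],[.4225,.1266,.0357]]);c=X@p["R"].T+p["t"];print(c[:,:2]/c[:,2:]*f+[cx,cy])
im=cv2.resize(cv2.convertScaleAbs(p["img"][170:290,190:330,::-1],alpha=2.5,beta=15),None,fx=5,fy=5,interpolation=cv2.INTER_CUBIC)
cv2.imwrite("pics/c3.png",im)
E
```

```text
[[0.42251529 0.13448702 0.089     ]
 [0.42102387 0.14656147 0.089     ]] [[0.42127885 0.14488784 0.07      ]] [[0.42151721 0.14439729 0.        ]]
[0.4141576  0.19920542 0.23224458] [ 0.03194641 -0.26979877 -0.96238664] [[-1.52503839e-04 -9.62365814e-01 -2.71757277e-01  7.31384099e-02]
 [ 9.99999455e-01  1.34017816e-04 -1.03576958e-03  5.31905905e-04]
 [ 1.03320955e-03 -2.71757287e-01  9.62365268e-01 -1.96555795e-01]
 [ 0.00000000e+00  0.00000000e+00  0.00000000e+00  1.00000000e+00]]
271.89785432214234
[[258.30698095 247.42224285]
 [258.54772719 215.29218329]]
```

View pics/c3.png

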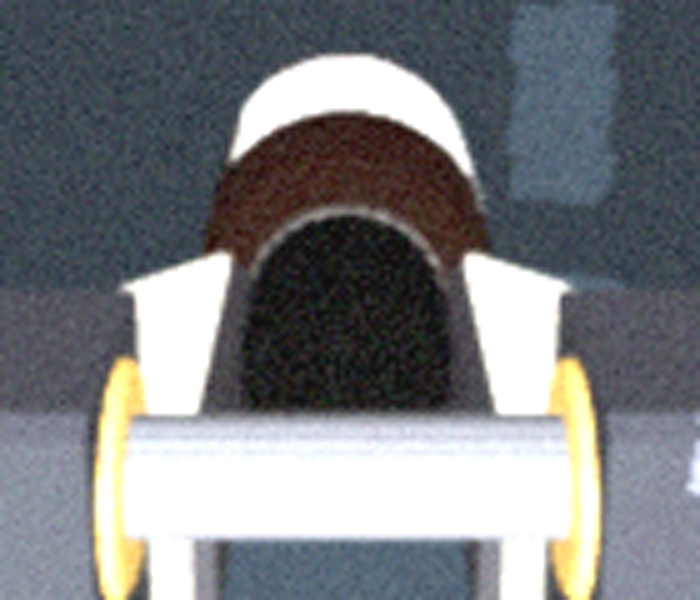

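The wrist crop puts the back of the cap at about (259,213), so the bottle's centre is near y=0.135, about 8 mm beyond the grip line. The 24.5 mm opening doesn't match the 42 mm body. I'll open, shift and regrip.

Call:
apply_moves:
  motion: "100 0 0 0 0 0 0;100 0 0 0 0 0 0;100 0 0 0 0 0 0;100 0 0 0 0 0 0;100 0 0 0 0 0 0;100 0 0 0 0 0 0"

```text
time: 7.98
tool_pos: [0.4226, 0.1266, 0.0357]
tool_rot: [3.141, -0.0, 1.693]
contact_force: [-0.2, -0.4, -0.0]
opening: 0.0802
grip_force: 0.0
```

```bash
python3 - <<'E'
from cell import robot
from h import *
s,p=wrist(robot);print(s["opening"],s["tool_pos"])
im=cv2.resize(cv2.convertScaleAbs(p["img"][140:290,100:410,::-1],alpha=2.5,beta=15),None,fx=2.5,fy=2.5,interpolation=cv2.INTER_CUBIC)
cv2.imwrite("pics/c4.png",im)
for d in robot.trace("bottle_1",p):
    u=np.argwhere(d["pixels"])[:,::-1];print(round(d["score"],2),u.mean(0).round(),u.min(0),u.max(0))
E
```

```text
0.08023203235538509 [0.42259988 0.12656709 0.03573992]
0.76 [258. 218.] [230 181] [286 252]
```

View pics/c4.png

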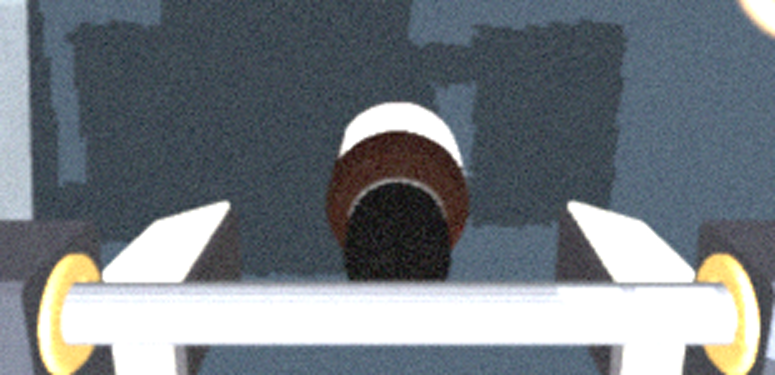

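Call:
apply_moves:
  motion: "100 0 0 -5 0 0 0;100 0 0 -5 0 0 0;0 -3.6 -2.6 0 0 0 0;0 -3.5 -2.5 0 0 0 0;0 0 0 0 0 0 0;0 0 0 3 0 0 0;0 0 0 4 0 0 0;0 0 0 3 0 0 0;0 0 0 1.5 0 0 0;0 0 0 1 0 0 0;0 0 0 0.6 0 0 0;0 0 0 0 0 0 0"

```text
time: 9.57
tool_pos: [0.3808, 0.05, 0.0047]
tool_rot: [3.142, -0.0, 1.693]
contact_force: [0.3, 0.2, 0.4]
opening: 0.0008
grip_force: 0.0
```

Call:
apply_moves:
  motion: "0 0 0 0.2 0 0 0;0 0 0 0.2 0 0 0;0 0 0 0.2 0 0 0;0 0 0 0 0 0 0"

```text
time: 10.07
tool_pos: [0.3805, 0.0499, -0.0014]
tool_rot: [-3.142, -0.0, 1.693]
contact_force: [0.3, 0.7, -0.1]
opening: 0.0005
grip_force: 0.0
```

```bash
python3 - <<'E'
from cell import robot
from h import *
s,p=wrist(robot);q=robot.read_camera("scene");print(s["contact_force"],s["tool_pos"])
a=cv2.convertScaleAbs(p["img"][120:300,140:390,::-1],alpha=2.2,beta=15);b=cv2.convertScaleAbs(cv2.resize(q["img"][100:190,230:355,::-1],(250,180)),alpha=2.2,beta=15)
cv2.imwrite("pics/c5.png",cv2.resize(np.hstack([a,b]),None,fx=1.6,fy=1.6))
E
```

```text
[ 0.31014673  0.66066624 -0.08120495] [ 0.3805437   0.04987612 -0.0013525 ]
```

View pics/c5.png

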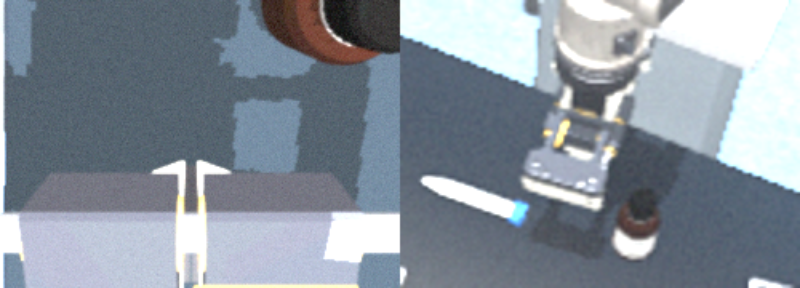

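Call:
apply_moves:
  motion: "0 0 0 0.3 0 0 0;0 0 0 0.3 0 0 0;0 0 0 0.3 0 0 0;0 0 0 0.3 0 0 0;0 0 0 0 0 0 0"

```text
time: 10.8
tool_pos: [0.3804, 0.0499, -0.0135]
tool_rot: [-3.141, -0.0, 1.693]
contact_force: [0.9, 0.3, -0.5]
opening: 0.0003
grip_force: 0.0
```

Call:
apply_moves:
  motion: "0 0 0 0.3 0 0 0;0 0 0 0.3 0 0 0;0 0 0 0.2 0 0 0;0 0 0 0 0 0 0"

```text
time: 11.3
tool_pos: [0.3804, 0.0499, -0.0214]
tool_rot: [-3.141, -0.0, 1.693]
contact_force: [0.8, -0.4, -0.1]
opening: 0.0006
grip_force: 0.0
```

Call:
apply_moves:
  motion: "0 0 0 0.2 0 0 0;0 0 0 0.2 0 0 0;0 0 0 0 0 0 0"

```text
time: 11.68
tool_pos: [0.3805, 0.0499, -0.0254]
tool_rot: [-3.141, -0.0, 1.693]
contact_force: [1.0, -0.1, 0.0]
opening: 0.0002
grip_force: 0.0
```

Call:
apply_moves:
  motion: "0 0 0 0.2 0 0 0;0 0 0 0.1 0 0 0;0 0 0 0 0 0 0"

```text
time: 12.05
tool_pos: [0.3805, 0.0499, -0.0284]
tool_rot: [-3.141, -0.0, 1.693]
contact_force: [-0.0, -0.1, 0.8]
opening: 0.0005
grip_force: 0.0
```

Call:
apply_moves:
  motion: "0 0 0 0.1 0 0 0;0 0 0 0.1 0 0 0;0 0 0 0 0 0 0"

```text
time: 12.42
tool_pos: [0.3805, 0.0499, -0.0303]
tool_rot: [-3.142, -0.0, 1.693]
contact_force: [-0.2, 0.9, -0.3]
opening: 0.0005
grip_force: 0.0
```

Call:
apply_moves:
  motion: "0 0 0 0.1 0 0 0;0 0 0 0.1 0 0 0;0 0 0 0 0 0 0"

```text
time: 12.8
tool_pos: [0.3805, 0.0499, -0.0324]
tool_rot: [-3.141, -0.0, 1.693]
contact_force: [-0.4, -0.1, -0.1]
opening: 0.0004
grip_force: 0.0
```

Call:
apply_moves:
  motion: "0 0 0 0.1 0 0 0;0 0 0 0.1 0 0 0;0 0 0 0 0 0 0"

```text
time: 13.18
tool_pos: [0.3805, 0.0499, -0.0344]
tool_rot: [-3.142, -0.0, 1.693]
contact_force: [0.9, 0.3, 0.3]
opening: 0.0004
grip_force: 0.0
```

Call:
apply_moves:
  motion: "0 0 0 0.1 0 0 0;0 0 0 0.1 0 0 0;0 0 0 0 0 0 0"

```text
time: 13.55
tool_pos: [0.3805, 0.0499, -0.0364]
tool_rot: [-3.141, -0.0, 1.693]
contact_force: [0.8, 0.1, -0.5]
opening: 0.0004
grip_force: 0.0
```

Call:
apply_moves:
  motion: "0 0 0 0.1 0 0 0;0 0 0 0.1 0 0 0;0 0 0 0 0 0 0"

```text
time: 13.92
tool_pos: [0.3805, 0.0499, -0.0384]
tool_rot: [-3.141, -0.0, 1.693]
contact_force: [-0.6, -0.2, -0.5]
opening: 0.0005
grip_force: 0.0
```

Call:
apply_moves:
  motion: "0 0 0 0.1 0 0 0;0 0 0 0.1 0 0 0;0 0 0 0 0 0 0"

```text
time: 14.3
tool_pos: [0.3807, 0.0499, -0.0389]
tool_rot: [3.141, 0.0, 1.693]
contact_force: [-5.4, -0.1, 27.1]
opening: 0.0004
grip_force: 13.5
```

Call:
apply_moves:
  motion: "0 0 0 0.1 0 0 0;0 0 0 0.1 0 0 0;0 0 0 0 0 0 0"

```text
time: 14.68
tool_pos: [0.3808, 0.0499, -0.0392]
tool_rot: [3.139, 0.001, 1.693]
contact_force: [-11.9, -0.5, 61.1]
opening: 0.0003
grip_force: 30.5
```

Call:
apply_moves:
  motion: "0 0 0 -3 0 0 0;0 0 0 -6 0 0 0;30 0 0 -6 0 0 0;60 -1 1 -6 0 0 0;100 -2.4 2.6 -5 0 0 0;100 -2.4 2.7 -3 0 0 0;100 0 0 0 0 0 0;100 0 0 0 0 0 0;100 0 0 0 0 0 0"

```text
time: 15.8
tool_pos: [0.4488, 0.0006, 0.2465]
tool_rot: [-3.139, -0.001, 1.693]
contact_force: [-0.1, -0.3, -0.0]
opening: 0.0656
grip_force: 0.0
```

```bash
python3 - <<'E'
from cell import robot
from h import *
s,p=wrist(robot);cv2.imwrite("pics/w3.png",p["img"][:,:,::-1])
q=robot.read_camera("top")
print(s["tool_pos"],s["tool_rot"],robot.observe()["qpos"])
for n in("bottle_1","tube_1","marker","tray_bottles","tray_pen","tray_tubes","timer"):
  for nm,i in(("w",p),("t",q)):
    for d in robot.trace(n,i)[:2]:
      m=d["pixels"].astype(np.uint8);cs=max(cv2.findContours(m,0,1)[0],key=cv2.contourArea)
      print(n,nm,round(d["score"],2),np.argwhere(m)[:,::-1].mean(0).round(1),cv2.boxPoints(cv2.minAreaRect(cs)).round().astype(int).tolist())
E
```

```text
[0.44880586 0.00061947 0.24654959] [-3.13898396e+00 -1.02048896e-03  1.69336854e+00] [-1.69895743e-01  1.58274895e-01  1.60623378e+00  1.59473916e-04
  1.37882435e+00 -2.92585576e-01]
bottle_1 w 0.79 [251.   75.2] [[236, 58], [266, 58], [266, 93], [236, 93]]
bottle_1 w 0.74 [228.3 286.7] [[217, 277], [241, 277], [241, 299], [217, 299]]
bottle_1 t 0.72 [332.6 239.2] [[324, 231], [341, 231], [341, 247], [324, 247]]
bottle_1 t 0.51 [204.7 240.8] [[200, 233], [209, 233], [209, 249], [200, 249]]
tube_1 w 0.86 [257. 182.] [[245, 216], [253, 152], [267, 153], [258, 218]]
tube_1 t 0.5 [391.6 261.9] [[369, 269], [407, 251], [410, 258], [372, 277]]
marker w 0.92 [354.2 122.7] [[329, 164], [370, 81], [378, 85], [336, 168]]
marker w 0.22 [251.   75.3] [[236, 58], [266, 58], [266, 93], [236, 93]]
marker t 0.39 [307.1 169.5] [[277, 161], [331, 153], [335, 181], [281, 189]]
marker t 0.18 [389.2 263. ] [[367, 268], [407, 252], [409, 258], [370, 274]]
tray_bottles w 0.76 [342.1 220.9] [[318, 206], [363, 206], [363, 240], [318, 240]]
tray_bottles w 0.42 [354.5 121.9] [[330, 164], [371, 81], [378, 85], [336, 167]]
tray_bottles t 0.95 [307.1 169.7] [[277, 160], [331, 153], [335, 181], [281, 189]]
tray_pen t 0.7 [394.4 191.8] [[361, 203], [364, 174], [428, 181], [425, 210]]
tray_tubes t 0.72 [132.4 227.4] [[101, 209], [156, 200], [163, 246], [109, 255]]
timer w 0.83 [383.2  26.6] [[356, 51], [365, -5], [411, 3], [401, 58]]
timer t 0.56 [175.7 173.5] [[163, 162], [188, 162], [188, 186], [163, 186]]
timer t 0.53 [307.4 169.6] [[277, 161], [332, 153], [336, 181], [281, 189]]
```

View pics/w3.png

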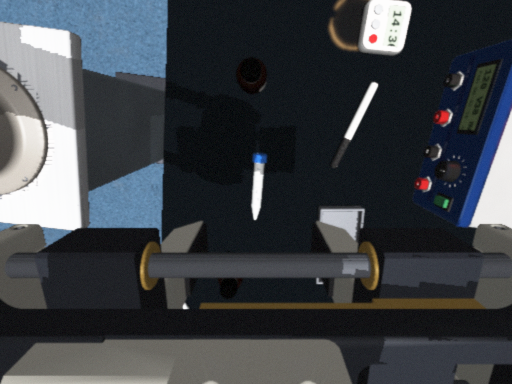

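```bash
python3 - <<'E'
from cell import robot
from h import *
from scipy.optimize import least_squares
from scipy.spatial.transform import Rotation as Ro
s,p=wrist(robot);q=robot.read_camera("top")
# (wrist px, top px, z)
C=[((260,154),(252.5,231.3),.012),((257,218),(295,229.8),.012),((375,83),(204.5,171.5),.008),((334,166),(254.5,185.3),.008),((383.2,26.6),(175.7,173.7),.018),((318,207),(278.5,161),.018),((363,207),(278.5-4.5+1.5,161,),.018)][:6]
C.append(((229,288),(333,241),.085))
W=np.array([onz(q,[t],z)[0] for _,t,z in C]);U=np.array([w for w,_,_ in C],float)
f,cx,cy=K(p)
def pr(R,t,f=f):
    c=W@R.T+t;return c[:,:2]/c[:,2:]*f+[cx,cy]
print(W.round(3).tolist());print((pr(p["R"],p["t"])-U).round(1).tolist())
cam=-p["R"].T@p["t"]
def fun(v,n=6):
    R=p["R"]@Ro.from_rotvec(v[3:6]).as_matrix();return (pr(R,-R@(cam+v[:3]))-U).ravel()
g=least_squares(fun,np.zeros(6),loss="soft_l1");print("full",g.x.round(3),fun(g.x).reshape(-1,2).round(1).tolist())
g=least_squares(lambda v:fun(np.r_[v,0,0,0]),np.zeros(3),loss="soft_l1");print("trans",g.x.round(4),fun(np.r_[g.x,0,0,0]).reshape(-1,2).round(1).tolist())
E
```

```text
[[0.446, 0.015, 0.012], [0.449, -0.094, 0.012], [0.604, 0.14, 0.008], [0.566, 0.009, 0.008], [0.597, 0.213, 0.018], [0.628, -0.054, 0.018], [0.418, -0.18, 0.085]]
[[-2.3, 0.1], [-5.5, 0.4], [-2.6, 1.0], [-3.3, 0.6], [-0.3, -0.5], [43.7, 2.7], [-5.8, -2.3]]
full [-0.031  0.001 -0.005  0.004  0.063  0.004] [[0.6, -0.0], [-2.5, 0.6], [-1.9, 0.5], [-1.4, -0.6], [0.8, -0.2], [44.8, 0.2], [0.4, -0.4]]
trans [-0.005  -0.0009  0.0038] [[0.9, -0.4], [-2.4, -0.5], [-0.3, 1.1], [-0.8, 0.0], [2.2, 0.2], [45.9, 1.8], [-2.2, -3.9]]
```

```bash
python3 - <<'E'
from cell import robot
from h import *
from scipy.spatial.transform import Rotation as Ro
s,p=wrist(robot)
im=cv2.cvtColor(p["img"],cv2.COLOR_RGB2GRAY)
w1=cv2.cvtColor(cv2.imread("pics/w1.png"),cv2.COLOR_BGR2GRAY)
T=np.eye(4);T[:3,:3]=Ro.from_euler("xyz",[-3.141,-.001,1.694]).as_matrix();T[:3,3]=[.4192,.1207,.1876]
M=np.linalg.inv(T@np.array(p["hand_eye"]));a=dict(p);a["R"]=M[:3,:3];a["t"]=M[:3,3]
# timer red button, tube cap end/tip, marker white end
def red(i): 
    i=i.astype(int);m=(i[:,:,0]>150)&(i[:,:,1]<90)&(i[:,:,2]<90);m[:, :340]=0;m[:, 420:]=0;m[150:]=0;return np.argwhere(m)[:,::-1].mean(0)
w1c=cv2.imread("pics/w1.png")[:,:,::-1]
r1,r3=red(w1c),red(p["img"]);print(r1,r3)
def blue(i):
    h=cv2.cvtColor(np.ascontiguousarray(i),cv2.COLOR_RGB2HSV);m=(h[:,:,0]>100)&(h[:,:,0]<125)&(h[:,:,1]>180)&(h[:,:,2]>120);m[:, :245]=0;m[:,285:]=0;m[:130]=0;return np.argwhere(m)[:,::-1].mean(0)
b1,b3=blue(w1c),blue(p["img"]);print(b1,b3)
for n,u,v in(("bottle1 cap",(262.5,177.1),(253,78)),("timer red",r1,r3),("tube cap",b1,b3)):
    print(n,tri(a,[u],p,[v]))
print(-a["R"].T@a["t"],-p["R"].T@p["t"])
c1=w1c[235:255,258:280];c3=p["img"][55:100,230:275]
cv2.imwrite("pics/c6.png",cv2.resize(cv2.convertScaleAbs(c3[:,:,::-1],alpha=3,beta=15),(450,450),interpolation=cv2.INTER_CUBIC))
E
```

```text
[nan nan] [370.82926829  37.48780488]
[268.4875 244.85  ] [259.         157.22105263]
bottle1 cap (array([0.42553781, 0.12104083, 0.0471526 ]), np.float64(0.0035551872010251657))
 ** On entry to DLASCL parameter number  4 had an illegal value
 ** On entry to DLASCL parameter number  4 had an illegal value
 ** On entry to DLASCL parameter number  4 had an illegal value
 ** On entry to DLASCL parameter number  4 had an illegal value
 ** On entry to DLASCL parameter number  5 had an illegal value
 ** On entry to DLASCL parameter number  4 had an illegal value<stdin>:11: RuntimeWarning: Mean of empty slice.
  ret = um.true_divide(
Traceback (most recent call last):
  File "h.py", line 11, in tri
    s=np.linalg.lstsq(np.c_[d,-g],e-c,rcond=None)[0];A=c+s[0]*d;B=e+s[1]*g
      ~~~~~~~~~~~~~~~^^^^^^^^^^^^^^^^^^^^^^^^^^^^
numpy.linalg.LinAlgError: SVD did not converge in Linear Least Squares
```

```bash
python3 - <<'E'
from cell import robot
from h import *
from scipy.spatial.transform import Rotation as Ro
s,p=wrist(robot)
T=np.eye(4);T[:3,:3]=Ro.from_euler("xyz",[-3.141,-.001,1.694]).as_matrix();T[:3,3]=[.4192,.1207,.1876]
M=np.linalg.inv(T@np.array(p["hand_eye"]));a=dict(p);a["R"]=M[:3,:3];a["t"]=M[:3,3]
for n,u,v in(("bottle1 cap",(262.5,177.1),(253,78)),("tube cap",(268.5,244.85),(259,157.2)),("tube tip",(265,303),(257,219)),("marker end",(389,173),(374.5,84)),("timer red",(391,131),(372,38)),("knob red",(464,211),(442,117)),("table corner",(171,0),(165,0))):
    X,e=tri(a,[u],p,[v]);print(n,X.round(3),round(e,4))
# wrist vs world comparison using top-measured tube A length, marker
c3=p["img"][52:102,228:278]
cv2.imwrite("pics/c6.png",cv2.resize(cv2.convertScaleAbs(c3[:,:,::-1],alpha=3,beta=15),(500,500),interpolation=cv2.INTER_CUBIC))
E
```

```text
bottle1 cap [0.426 0.121 0.047] 0.0035
tube cap [0.448 0.01  0.01 ] 0.0016
tube tip [ 0.458 -0.098  0.003] 0.0025
marker end [0.607 0.14  0.002] 0.0052
timer red [0.585 0.197 0.018] 0.0012
knob red [0.707 0.104 0.03 ] 0.0018
table corner [ 0.704 -0.134  1.25 ] 0.0955
```

View pics/c6.png

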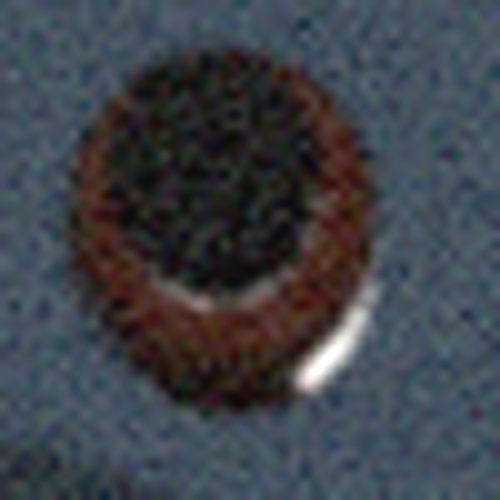

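```bash
python3 - <<'E'
from cell import robot
from h import *
s,p=wrist(robot)
print(onz(p,[(249.7,69)],.089))
q=robot.read_camera("scene")
print(onz(q,[(305.5,163.8)],.089),tri(p,[(249.7,69)],q,[(305.5,163.8)]))
print(go(s,.421,.129,.1,1.696))
E
```

```text
[[0.4237194  0.12579297 0.089     ]]
[[0.42857073 0.12758706 0.089     ]] (array([0.42341937, 0.12679139, 0.08064107]), np.float64(0.0005576200545630201))
turn -0.003 shift(after turn) [13.17 -1.28 14.77] shift(now) [13.16 -1.33 14.77]
```

Call:
apply_moves:
  motion: "100 4.3 -0.3 3 0 0 0;100 4.3 -0.3 4 0 0 0;100 4.3 -0.4 4.6 0 0 0;100 0 0 4 0 0 0;100 0 0 3.5 0 0 0;100 0 0 1.9 0 0 0;60 0 0 0 0 0 0;40 0 0 0 0 0 0;20 0 0 0 0 0 0;10 0 0 0 0 0 0;10 0 0 0 0 0 0;10 0 0 0 0 0 0;10 0 0 0 0 0 0;10 0 0 0 0 0 0;10 0 0 0 0 0 0"
  force: 35

```text
time: 18.77
tool_pos: [0.4246, 0.1264, 0.0381]
tool_rot: [-3.141, -0.0, 1.693]
contact_force: [-1.3, 0.5, 1.7]
opening: 0.0241
grip_force: 35.0
```

Call:
apply_moves:
  motion: "10 0 0 -1 0 0 0;10 0 0 -2 0 0 0;10 0 0 -3 0 0 0;10 0 0 -2 0 0 0;10 0 0 0 0 0 0;10 0 0 0 0 0 0"

```text
time: 19.52
tool_pos: [0.4241, 0.1263, 0.1176]
tool_rot: [-3.141, -0.0, 1.693]
contact_force: [0.2, -0.2, -2.2]
opening: 0.0248
grip_force: 35.0
```

```bash
python3 - <<'E'
from cell import robot
from h import *
s,p=wrist(robot);q=robot.read_camera("scene")
print(s["contact_force"],s["opening"])
for i in(p,q):
  for d in robot.trace("bottle_1",i)[:2]:
    u=np.argwhere(d["pixels"])[:,::-1];print(round(d["score"],2),u.mean(0).round(),u.min(0),u.max(0))
print(go(s,.5963,-.0908,.12,1.696))
a=cv2.convertScaleAbs(p["img"][130:330,140:390,::-1],alpha=2.2,beta=15);b=cv2.convertScaleAbs(cv2.resize(q["img"][100:200,235:360,::-1],(250,200)),alpha=2.2,beta=15)
cv2.imwrite("pics/c7.png",cv2.resize(np.hstack([a,b]),None,fx=1.6,fy=1.6))
E
```

```text
[ 0.22476196 -0.22310514 -2.18253165] 0.02476707028566531
0.91 [257. 216.] [228 179] [285 252]
0.59 [303. 166.] [300 164] [307 167]
turn -0.003 shift(after turn) [-23.69  14.37  -0.24] shift(now) [-23.65  14.45  -0.24]
```

View pics/c7.png

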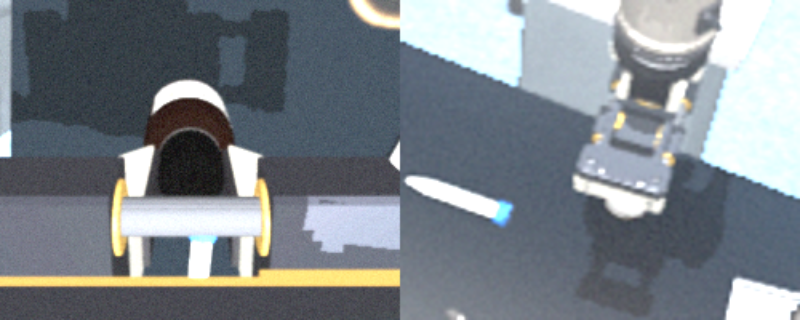

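The bottle has lifted clear and hangs upright in the fingers. In the left half its cap is between the pads at about (190,160); in the right half its base is visible under the gripper. Moving over the near bay.

Call:
apply_moves:
  motion: "10 -2 1.2 0 0 0 0;10 -4 2.4 0 0 0 0;10 -4 2.4 0 0 0 0;10 -4 2.4 0 0 0 0;10 -4 2.4 0 0 0 0;10 -4 2.4 0 0 0 0;10 -2 1.2 0 0 0 0;10 0 0 0 0 0 0;10 0 0 0 0 0 0;10 0 0 2.5 0 0 0;10 0 0 2.5 0 0 0;10 0 0 0 0 0 0"

```text
time: 21.22
tool_pos: [0.5948, -0.0927, 0.0665]
tool_rot: [-3.137, -0.002, 1.694]
contact_force: [0.2, -0.0, -1.6]
opening: 0.0244
grip_force: 35.0
```

```bash
python3 - <<'E'
from cell import robot
from h import *
s,p=wrist(robot);print(go(s,.5963,-.0938,.0425,1.696),s["contact_force"])
for n in("tray_bottles","bottle_1"):
  for d in robot.trace(n,p)[:2]:
    u=np.argwhere(d["pixels"])[:,::-1];print(n,round(d["score"],2),u.mean(0).round(),u.min(0),u.max(0))
m=robot.trace("tray_bottles",p)[0]["pixels"];u=np.argwhere(m)[:,::-1]
for v in(u[u[:,0].argmin()],u[u[:,0].argmax()],u[u[:,1].argmin()]):print(v,onz(p,[v],.018).round(4))
E
```

```text
turn -0.002 shift(after turn) [-0.12  0.14  2.4 ] shift(now) [-0.12  0.14  2.4 ] [ 0.17041637 -0.00635551 -1.60046871]
tray_bottles 0.79 [265. 200.] [223 156] [302 293]
bottle_1 0.88 [258. 216.] [230 180] [285 252]
bottle_1 0.68 [ 75. 275.] [ 54 241] [104 305]
[223 159] [[ 0.5581 -0.0608  0.018 ]]
[302 158] [[ 0.6288 -0.0511  0.018 ]]
[226 156] [[ 0.5605 -0.0578  0.018 ]]
```

Call:
apply_moves:
  motion: "10 -0.1 0.1 1 0 0 0;10 0 0 0.8 0 0 0;10 0 0 0.6 0 0 0;10 0 0 0 0 0 0;60 0 0 0 0 0 0;60 0 0 0 0 0 0;60 0 0 0 0 0 0;60 0 0 -1 0 0 0;60 0 0 -3 0 0 0;60 0 0 -4 0 0 0;60 0 0 0 0 0 0"

```text
time: 22.8
tool_pos: [0.6003, -0.0958, 0.1286]
tool_rot: [3.134, 0.003, 1.693]
contact_force: [0.0, -0.6, -0.3]
opening: 0.0549
grip_force: 0.0
```

```bash
python3 - <<'E'
from cell import robot
from h import *
s,p=wrist(robot);print(go(s,.421,-.181,.15,1.696),s["contact_force"])
for d in robot.trace("bottle_1",p)[:3]:
    u=np.argwhere(d["pixels"])[:,::-1];print(round(d["score"],2),u.mean(0).round(),u.min(0),u.max(0),onz(p,[u.mean(0)],.075).round(3))
E
```

```text
turn -0.003 shift(after turn) [ -6.22 -18.85  -2.14] shift(now) [ -6.27 -18.83  -2.14] [ 0.00426483 -0.64710587 -0.28602787]
0.89 [254. 186.] [234 162] [274 211] [[ 0.595 -0.087  0.075]]
0.71 [129. 105.] [114  58] [139 164] [[ 0.478 -0.027  0.075]]
0.51 [108. 223.] [ 82 216] [125 233] [[ 0.457 -0.142  0.075]]
```

Call:
apply_moves:
  motion: "100 -1.5 -4.7 -0.5 0 0 0;100 -1.5 -4.7 -0.5 0 0 0;100 -1.6 -4.7 -0.5 0 0 0;100 -1.6 -4.8 -0.6 0 0 0;100 0 0 0 0 0 0;100 0 0 0 0 0 0"

```text
time: 23.65
tool_pos: [0.418, -0.1796, 0.1447]
tool_rot: [-3.141, -0.001, 1.692]
contact_force: [0.4, -0.2, -0.3]
opening: 0.092
grip_force: 0.0
```

```bash
python3 - <<'E'
from cell import robot
from h import *
s,p=wrist(robot);print(go(s,.421,-.181,.15,1.696),s["tool_pos"],s["tool_rot"])
for d in robot.trace("bottle_1",p)[:3]:
    m=d["pixels"];u=np.argwhere(m)[:,::-1];print(round(d["score"],2),u.mean(0).round(),u.min(0),u.max(0))
    g=p["img"].max(2);k=m&(g<30);k=cv2.morphologyEx(k.astype(np.uint8),cv2.MORPH_OPEN,np.ones((5,5)));v=np.argwhere(k)[:,::-1]
    if len(v):print("dark cap",v.mean(0),v.min(0),v.max(0),onz(p,[v.mean(0)],.089).round(4))
    print(np.percentile(g[m],[10,50,90]))
    u=u[u[:,1].argsort()]
cv2.imwrite("pics/c8.png",cv2.resize(cv2.convertScaleAbs(p["img"][145:225,215:315,::-1],alpha=2.5,beta=15),(800,600),interpolation=cv2.INTER_CUBIC)[:, :])
E
```

```text
turn -0.004 shift(after turn) [-0.18  0.28 -0.53] shift(now) [-0.18  0.28 -0.53] [ 0.41796686 -0.17960034  0.14474045] [-3.14143830e+00 -6.43290196e-04  1.69212539e+00]
0.84 [262. 190.] [244 167] [280 213]
dark cap [261.40302744 191.31882687] [245 168] [279 213] [[ 0.4201 -0.1754  0.089 ]]
[ 6. 17. 34.]
0.73 [437. 127.] [397 107] [479 147]
dark cap [439.24352052 127.58531317] [399 110] [478 144] [[ 0.572  -0.0968  0.089 ]]
[ 6. 16. 47.]
0.28 [331. 291.] [307 250] [359 302]
[200. 246. 247.]
```

```bash
python3 - <<'E'
from cell import robot
from h import *
s,p=wrist(robot)
print(onz(p,[(262,213.5)],.089)[0]+[0,.013,0], onz(p,[(243.5,190),(280.5,190)],.07).mean(0),(onz(p,[(280.5,190)],.07)-onz(p,[(243.5,190)],.07)))
E
```

```text
[ 0.42396666 -0.18449118  0.089     ] [ 0.42177915 -0.17876888  0.07      ] [[0.03793161 0.00469112 0.        ]]
```

Call:
apply_moves:
  motion: "100 -0.3 0.35 3 0 0 0;100 0 0 4 0 0 0;100 0 0 2.5 0 0 0;100 0 0 1.3 0 0 0;60 0 0 0 0 0 0;20 0 0 0 0 0 0;10 0 0 0 0 0 0;10 0 0 0 0 0 0;10 0 0 0 0 0 0;10 0 0 0 0 0 0;10 0 0 0 0 0 0;10 0 0 0 0 0 0;10 0 0 0 0 0 0"

```text
time: 25.42
tool_pos: [0.4217, -0.1823, 0.0371]
tool_rot: [3.141, -0.0, 1.693]
contact_force: [-0.4, 0.4, 0.9]
opening: 0.024
grip_force: 35.0
```

Call:
apply_moves:
  motion: "10 0 0 -1 0 0 0;10 0 0 -3 0 0 0;10 0 0 -4 0 0 0;10 0 2 0 0 0 0;10 0 4 0 0 0 0;10 0 4 0 0 0 0;10 0 4 0 0 0 0;10 0 3 0 0 0 0;10 0 1.4 0 0 0 0;10 0 0 0 0 0 0;10 0 0 2.5 0 0 0;10 0 0 2.5 0 0 0;10 0 0 0 0 0 0"

```text
time: 27.05
tool_pos: [0.6021, -0.1594, 0.0656]
tool_rot: [-3.137, -0.002, 1.692]
contact_force: [0.2, 0.2, -1.9]
opening: 0.0241
grip_force: 35.0
```

```bash
python3 - <<'E'
from cell import robot
from h import *
s,p=wrist(robot);print(go(s,.6049,-.1605,.0415,1.696),s["contact_force"])
for d in robot.trace("bottle_1",p)[:3]:
    u=np.argwhere(d["pixels"])[:,::-1];print(round(d["score"],2),u.mean(0).round(),u.min(0),u.max(0),onz(p,[u.mean(0)],.075).round(3))
E
```

```text
turn -0.004 shift(after turn) [-0.14  0.26  2.41] shift(now) [-0.14  0.27  2.41] [ 0.20639592  0.21942792 -1.8770105 ]
0.91 [261. 127.] [235 100] [288 155] [[ 0.596 -0.094  0.075]]
0.9 [258. 219.] [231 185] [286 253] [[ 0.602 -0.159  0.075]]
```

Call:
apply_moves:
  motion: "10 0 0.1 1 0 0 0;10 0 0 0.8 0 0 0;10 0 0 0.6 0 0 0;10 0 0 0 0 0 0;60 0 0 0 0 0 0;60 0 0 0 0 0 0;60 0 0 0 0 0 0;60 0 0 -1 0 0 0;60 0 0 -3 0 0 0;60 0 0 -4 0 0 0;40 0 0 0 0 0 0"

```text
time: 28.52
tool_pos: [0.6076, -0.1606, 0.1278]
tool_rot: [3.134, 0.004, 1.693]
contact_force: [0.4, 0.1, -0.7]
opening: 0.0489
grip_force: 0.0
```

```bash
python3 - <<'E'
from cell import robot
from h import *
s,p=wrist(robot)
for d in robot.trace("bottle_1",p)[:3]:
    u=np.argwhere(d["pixels"])[:,::-1];print(round(d["score"],2),u.mean(0).round(),u.min(0),u.max(0),onz(p,[u.mean(0)],.075).round(3))
print("tubeA",go(s,.448,-.037,.06,1.585)); print("marker",go(s,.585,.073,.06,1.571-.277))
E
```

```text
0.9 [254. 122.] [233 101] [275 144] [[ 0.596 -0.094  0.075]]
0.76 [257. 191.] [237 166] [277 216] [[ 0.606 -0.156  0.075]]
tubeA turn 0.108 shift(after turn) [ 12.59 -15.79   6.78] shift(now) [ 14.21 -14.34   6.78]
marker turn 0.399 shift(after turn) [21.85 -8.56  6.78] shift(now) [23.46  0.6   6.78]
```

Call:
apply_moves:
  motion: "60 0 0 0 0 0 0.13;60 0 0 0 0 0 0.13;60 0 0 0 0 0 0.14;60 4 -1.6 0 0 0 0;60 5 -1.9 0 0 0 0;60 5 -1.9 0 0 0 0;60 5 -1.9 0 0 0 0;60 2.9 -1.3 0 0 0 0;60 0 0 4 0 0 0;60 0 0 4 0 0 0;60 0 0 0 0 0 0;60 0 0 0 0 0 0"

```text
time: 30.12
tool_pos: [0.5833, 0.0744, 0.0439]
tool_rot: [3.141, -0.0, 1.293]
contact_force: [0.2, -0.2, -0.9]
opening: 0.0552
grip_force: 0.0
```

```bash
python3 - <<'E'
from cell import robot
from h import *
s,p=wrist(robot);print(s["tool_pos"],s["tool_rot"])
for d in robot.trace("marker",p)[:2]:
    m=d["pixels"];c,z,a,_=rect(p,m,.01);u=np.argwhere(m)[:,::-1];print(round(d["score"],2),c.round(4),z.round(),round(a,3),u.min(0),u.max(0))
print("marker",go(s,.585,.073,-.035,1.571-.277))
E
```

```text
[0.58325767 0.07436489 0.04393697] [ 3.14092360e+00 -2.83865908e-04  1.29266242e+00]
0.83 [0.588  0.0843] [ 11. 118.] -0.27 [255 121] [267 251]
marker turn -0.001 shift(after turn) [-0.08  0.2   7.89] shift(now) [-0.08  0.21  7.89]
```

Call:
apply_moves:
  motion: "60 0 0.2 2.5 0 0 0;60 0 0 2.5 0 0 0;60 0 0 1.8 0 0 0;60 0 0 0.9 0 0 0;60 0 0 0.1 0 0 0;60 0 0 0 0 0 0"

```text
time: 30.98
tool_pos: [0.5853, 0.0739, -0.0341]
tool_rot: [3.14, -0.0, 1.293]
contact_force: [0.6, 1.1, 1.3]
opening: 0.0549
grip_force: 0.0
```

Call:
apply_moves:
  motion: "20 0 0 0 0 0 0;5 0 0 0 0 0 0;0 0 0 0 0 0 0;0 0 0 0 0 0 0;0 0 0 0 0 0 0;0 0 0 0 0 0 0;0 0 0 0 0 0 0"
  force: 15

```text
time: 31.85
tool_pos: [0.5846, 0.0739, -0.0348]
tool_rot: [3.142, -0.0, 1.293]
contact_force: [-0.8, -1.1, 0.1]
opening: 0.0119
grip_force: 15.0
```

Call:
apply_moves:
  motion: "0 0 0 -2 0 0 0;0 0 0 -4 0 0 0;0 0 0 -4 0 0 0;0 0 0 -4 0 0 -0.08;0 0 0 0 0 0 -0.09;0 -3 0.1 0 0 0 0;0 -5.5 0.1 0 0 0 0;0 -5.5 0.1 0 0 0 0;0 -5.5 0.1 0 0 0 0;0 -5.5 0.1 0 0 0 0;0 -5.5 0.1 0 0 0 0;0 -5.5 0.1 0 0 0 0;0 -4.8 0.1 0 0 0 0;0 -2.4 0 0 0 0 0;0 0 0 4 0 0 0;0 0 0 4 0 0 0;0 0 0 0 0 0 0"

```text
time: 33.98
tool_pos: [0.5441, -0.3539, 0.0219]
tool_rot: [-3.135, -0.005, 1.463]
contact_force: [-0.1, -0.1, 0.3]
opening: 0.0123
grip_force: 15.0
```

```bash
python3 - <<'E'
from cell import robot
from h import *
s,p=wrist(robot);print(s["tool_pos"],s["tool_rot"],s["opening"])
q=robot.read_camera("top")
for n,i in(("tray_pen",p),("tray_pen",q),("marker",p),("marker",q)):
  for d in robot.trace(n,i)[:2]:
    m=d["pixels"];c,z,a,_=rect(i,m,.01 if n[0]=="t" else .05);u=np.argwhere(m)[:,::-1];print(n,round(d["score"],2),c.round(4),z.round(),round(a,3),u.min(0),u.max(0))
print(go(s,.547,-.357,-.031,1.466))
E
```

```text
[ 0.54411994 -0.3539499   0.02185204] [-3.13529991 -0.00460955  1.46338921] 0.012348570294251746
tray_pen 0.55 [ 0.5506 -0.3217] [74. 95.] -0.117 [214 106] [312 300]
tray_pen 0.94 [ 0.5506 -0.3159] [75. 84.] -0.137 [362 175] [396 203]
tray_pen 0.59 [ 0.6019 -0.1263] [ 77. 146.] 0.165 [279 154] [334 188]
marker 0.93 [ 0.5473 -0.3271] [14. 88.] -0.117 [248 120] [269 303]
marker 0.53 [ 0.5514 -0.3171] [13. 49.] -0.122 [374 185] [393 191]
turn -0.003 shift(after turn) [-0.27  0.32  5.29] shift(now) [-0.27  0.32  5.29]
```

Call:
apply_moves:
  motion: "0 -0.3 0.3 2 0 0 0;0 0 0 2 0 0 0;0 0 0 1 0 0 0;0 0 0 0.25 0 0 0;0 0 0 0 0 0 0;0 0 0 0 0 0 0"

```text
time: 35.02
tool_pos: [0.5491, -0.3601, -0.0266]
tool_rot: [3.14, 0.001, 1.463]
contact_force: [0.1, 0.2, -0.8]
opening: 0.012
grip_force: 15.0
```

Call:
apply_moves:
  motion: "0 0 0 0.3 0 0 0;0 0 0 0.15 0 0 0;0 0 0 0 0 0 0;22 0 0 0 0 0 0;22 0 0 0 0 0 0;22 0 0 0 0 0 0"

```text
time: 35.78
tool_pos: [0.5487, -0.3597, -0.0319]
tool_rot: [3.142, -0.0, 1.463]
contact_force: [0.0, -0.2, 0.5]
opening: 0.0204
grip_force: 0.0
```

Call:
apply_moves:
  motion: "22 0 0 -1 0 0 0;22 0 0 -3 0 0 0;22 0 0 -4 0 0 0;22 0 0 -4 0 0 0;60 0 0 0 0 0 0"

```text
time: 36.4
tool_pos: [0.5507, -0.3614, 0.0931]
tool_rot: [3.134, 0.005, 1.463]
contact_force: [0.1, 0.2, -0.3]
opening: 0.0265
grip_force: 0.0
```

```bash
python3 - <<'E'
from cell import robot
from h import *
s,p=wrist(robot);q=robot.read_camera("scene")
for i in(p,q):
  for n in("marker","tube_1"):
   for d in robot.trace(n,i)[:2]:
    m=d["pixels"];c,z,a,_=rect(i,m,.01);print(n,round(d["score"],2),c.round(4),z.round(),round(a,3))
print("tubeB",go(s,.363,-.337,.05,1.571+.41),s["tool_rot"])
E
```

```text
marker 0.91 [ 0.5487 -0.3579] [ 13. 138.] -0.105
tube_1 0.82 [ 0.3631 -0.3293] [ 27. 111.] 0.31
tube_1 0.7 [ 0.3617 -0.336 ] [ 22. 110.] 0.301
tube_1 0.61 [ 0.4477 -0.0386] [ 22. 108.] 0.045
tubeB turn -0.518 shift(after turn) [  9.72 -16.24   4.31] shift(now) [  0.4  -18.93   4.31] [3.13443882 0.00464332 1.46284277]
```

Call:
apply_moves:
  motion: "60 0 0 0 0 0 -0.16;60 0 0 0 0 0 -0.16;60 0 0 0 0 0 -0.16;60 2.3 -4.1 0 0 0 0;60 2.3 -4.1 0 0 0 0;60 2.3 -4.1 0 0 0 0;60 2.3 -4.2 0 0 0 0;60 0 0 2.3 0 0 0;60 0 0 2 0 0 0;60 0 0 0 0 0 0;60 0 0 0 0 0 0"

```text
time: 38.08
tool_pos: [0.3618, -0.3342, 0.0453]
tool_rot: [3.141, 0.0, 1.943]
contact_force: [0.3, -0.1, -0.1]
opening: 0.0552
grip_force: 0.0
```

```bash
python3 - <<'E'
from cell import robot
from h import *
s,p=wrist(robot);print(s["tool_pos"],s["tool_rot"])
for d in robot.trace("tube_1",p)[:1]:
    m=d["pixels"]
    c,z,a,_=rect(p,m,.012);u=np.argwhere(m)[:,::-1];print(round(d["score"],2),c.round(4),z.round(),round(a,3),u.min(0),u.max(0))
    L=[]
    for r in range(u[:,1].min()+3,u[:,1].max(),8): L.append((u[u[:,1]==r,0].mean(),r))
    print(onz(p,L,.0115)[:,:2].round(3).tolist())
print(go(s,.362,-.336,-.030,1.941))
E
```

```text
[ 0.36176389 -0.3341943   0.04534726] [3.14149992e+00 4.13582755e-06 1.94289221e+00]
0.83 [ 0.3603 -0.3284] [ 21. 110.] 0.372 [248 132] [271 252]
[[0.34, -0.28], [0.342, -0.286], [0.345, -0.292], [0.347, -0.299], [0.35, -0.305], [0.353, -0.312], [0.356, -0.318], [0.358, -0.325], [0.36, -0.332], [0.364, -0.339], [0.367, -0.346], [0.369, -0.353], [0.373, -0.36], [0.376, -0.367], [0.378, -0.375]]
turn 0.002 shift(after turn) [-0.18 -0.04  7.53] shift(now) [-0.18 -0.04  7.53]
```

Call:
apply_moves:
  motion: "60 0.2 0 2.5 0 0 0;60 0 0 2.5 0 0 0;60 0 0 1.8 0 0 0;60 0 0 0.7 0 0 0;60 0 0 0 0 0 0;30 0 0 0 0 0 0;15 0 0 0 0 0 0;5 0 0 0 0 0 0;5 0 0 0 0 0 0;5 0 0 0 0 0 0;5 0 0 0 0 0 0;5 0 0 0 0 0 0"
  force: 18

```text
time: 39.67
tool_pos: [0.3609, -0.3322, -0.0297]
tool_rot: [3.141, 0.0, 1.943]
contact_force: [0.0, 0.5, 4.4]
opening: 0.0209
grip_force: 17.9
```

Call:
apply_moves:
  motion: "5 0 0 -2 0 0 0;5 0 0 -3.5 0 0 0;5 0 0 -3.5 0 0 0.1;5 0 0 0 0 0 0.115;5 2.9 0.7 0 0 0 0;5 5.5 1.5 0 0 0 0;5 5.5 1.5 0 0 0 0;5 5.5 1.5 0 0 0 0;5 5.5 1.5 0 0 0 0;5 5.5 1.5 0 0 0 0;5 5.5 1.5 0 0 0 0;5 5.5 1.5 0 0 0 0;5 5.5 1.5 0 0 0 0;5 5.5 1.5 0 0 0 0;5 5.5 1.5 0 0 0 0;5 5.5 1.5 0 0 0 0;5 0 0 0 0 0 0;5 0 0 0 0 0 0"

```text
time: 41.92
tool_pos: [0.4308, 0.3204, 0.0595]
tool_rot: [-3.14, 0.001, 1.729]
contact_force: [0.1, -1.2, 0.3]
opening: 0.0214
grip_force: 17.9
```

```bash
python3 - <<'E'
from cell import robot
from h import *
s,p=wrist(robot);print(s["tool_pos"],s["tool_rot"],s["opening"],s["grip_force"])
for n,zz in(("tray_tubes",.01),("tube_1",.105)):
  for d in robot.trace(n,p)[:2]:
    m=d["pixels"];c,z,a,_=rect(p,m,zz);u=np.argwhere(m)[:,::-1];print(n,round(d["score"],2),c.round(4),z.round(),round(a,3),u.min(0),u.max(0))
    if n[0:2]=="tr":
      for v in(u[u[:,0].argmin()],u[u[:,0].argmax()],u[u[:,1].argmin()]):print(v,onz(p,[v],.01).round(4))
print(go(s,.432,.3205,-.026,1.728))
E
```

```text
[0.43084641 0.32043016 0.05953284] [-3.14009440e+00  8.38493729e-04  1.72863212e+00] 0.02141011199658464 17.91250169277191
tray_tubes 0.73 [0.4592 0.3305] [119. 126.] 0.159 [225 122] [359 252]
[225 124] [[0.3911 0.3817 0.01  ]]
[359 123] [[0.5069 0.401  0.01  ]]
[227 122] [[0.3926 0.3837 0.01  ]]
tube_1 0.85 [0.4263 0.3464] [14. 67.] 0.169 [243 142] [275 302]
turn 0.001 shift(after turn) [-0.01  0.12  8.55] shift(now) [-0.01  0.12  8.55]
```

Call:
apply_moves:
  motion: "5 0 0.1 3 0 0 0;5 0 0 3 0 0 0;5 0 0 2 0 0 0;5 0 0 0.5 0 0 0;5 0 0 0 0 0 0;5 0 0 0 0 0 0"

```text
time: 42.82
tool_pos: [0.4333, 0.3212, -0.0238]
tool_rot: [3.14, -0.001, 1.727]
contact_force: [-0.0, 0.0, -0.5]
opening: 0.021
grip_force: 17.9
```

Call:
apply_moves:
  motion: "5 0 0 0.2 0 0 0;5 0 0 0 0 0 0;42 0 0 0 0 0 0;42 0 0 0 0 0 0;42 0 0 0 0 0 0;42 0 0 -1 0 0 0;42 0 0 -3 0 0 0;42 0 0 -4 0 0 0;60 0 0 0 0 0 0"

```text
time: 43.95
tool_pos: [0.4347, 0.3223, 0.0568]
tool_rot: [3.135, -0.002, 1.728]
contact_force: [0.2, 0.4, -0.6]
opening: 0.0443
grip_force: 0.0
```

```bash
python3 - <<'E'
from cell import robot
from h import *
s,p=wrist(robot)
for d in robot.trace("tube_1",p)[:2]:
    m=d["pixels"];c,z,a,_=rect(p,m,.015);u=np.argwhere(m)[:,::-1];print(round(d["score"],2),c.round(4),z.round(),round(a,3),u.min(0),u.max(0))
    e=c-[.460,.325];print("in tray",e@[np.cos(.157),np.sin(.157)],e@[-np.sin(.157),np.cos(.157)])
print(s["tool_pos"],s["tool_rot"],"tubeA",go(s,.448,-.037,.05,1.595))
E
```

```text
0.8 [0.4332 0.3245] [ 21. 111.] 0.154 [246 135] [268 252]
in tray -0.026601310772600365 0.0036758541497787377
[0.43469266 0.32232724 0.05676643] [ 3.13482270e+00 -2.44515804e-03  1.72790147e+00] tubeA turn 0.133 shift(after turn) [-35.95   0.46   0.68] shift(now) [-35.7   -4.31   0.68]
```

Call:
apply_moves:
  motion: "60 0 0 0 0 0 0.133;60 -5.2 0.05 0 0 0 0;60 -5.2 0.05 0 0 0 0;60 -5.2 0.1 0 0 0 0;60 -5.2 0.1 0 0 0 0;60 -5.2 0.1 0 0 0 0;60 -5.2 0.05 0 0 0 0;60 -4.8 0 0.9 0 0 0;60 0 0 0 0 0 0;60 0 0 0 0 0 0"

```text
time: 45.3
tool_pos: [0.4449, -0.0382, 0.0434]
tool_rot: [-3.14, -0.001, 1.594]
contact_force: [-0.0, 0.6, -0.6]
opening: 0.055
grip_force: 0.0
```

```bash
python3 - <<'E'
from cell import robot
from h import *
s,p=wrist(robot);print(s["tool_pos"],s["tool_rot"])
for d in robot.trace("tube_1",p)[:1]:
    m=d["pixels"];c,z,a,_=rect(p,m,.012);u=np.argwhere(m)[:,::-1];print(round(d["score"],2),c.round(4),z.round(),round(a,3),u.min(0),u.max(0))
    print(go(s,c[0],c[1],-.03,1.571+a))
E
```

```text
[ 0.44485944 -0.03819214  0.0434453 ] [-3.13962670e+00 -9.36132995e-04  1.59404087e+00]
0.85 [ 0.4488 -0.0339] [ 23. 104.] 0.023 [250 138] [277 252]
turn -0.000 shift(after turn) [0.42 0.4  7.34] shift(now) [0.42 0.4  7.34]
```

Call:
apply_moves:
  motion: "60 0 0.4 2.5 0 0 0;60 0 0 2.5 0 0 0;60 0 0 1.8 0 0 0;60 0 0 0.55 0 0 0;60 0 0 0 0 0 0;30 0 0 0 0 0 0;15 0 0 0 0 0 0;5 0 0 0 0 0 0;5 0 0 0 0 0 0;5 0 0 0 0 0 0;5 0 0 0 0 0 0;5 0 0 0 0 0 0"

```text
time: 46.9
tool_pos: [0.4498, -0.0387, -0.0292]
tool_rot: [3.141, 0.0, 1.595]
contact_force: [-1.2, -0.1, 5.7]
opening: 0.0212
grip_force: 17.9
```

```bash
python3 - <<'E'
from cell import robot
from h import *
s=robot.observe();print(s["tool_pos"],go(s,.488,.3295,.06,1.728))
E
```

```text
[ 0.44981078 -0.03867245 -0.0291627 ] turn -0.133 shift(after turn) [35.77  9.54 -8.92] shift(now) [36.72  4.7  -8.92]
```

Call:
apply_moves:
  motion: "5 0 0 -2 0 0 0;5 0 0 -3.5 0 0 0;5 0 0 -3.4 0 0 -0.133;5 3.3 0.9 0 0 0 0;5 5.4 1.4 0 0 0 0;5 5.4 1.5 0 0 0 0;5 5.4 1.5 0 0 0 0;5 5.4 1.5 0 0 0 0;5 5.4 1.4 0 0 0 0;5 5.4 1.4 0 0 0 0;5 0 0 0 0 0 0;5 0 0 3 0 0 0;5 0 0 0 0 0 0;5 0 0 0 0 0 0"

```text
time: 48.65
tool_pos: [0.489, 0.3285, 0.0302]
tool_rot: [3.141, -0.0, 1.727]
contact_force: [0.4, 0.4, 0.1]
opening: 0.0213
grip_force: 17.9
```

```bash
python3 - <<'E'
from cell import robot
from h import *
s=robot.observe();print(s["tool_pos"],s["tool_rot"],go(s,.4896,.3285,-.0257,1.728))
E
```

```text
[0.48899202 0.32846423 0.03019057] [ 3.14148373e+00 -1.30952415e-05  1.72698675e+00] turn -0.001 shift(after turn) [-0.01  0.06  5.59] shift(now) [-0.01  0.06  5.59]
```

Call:
apply_moves:
  motion: "5 0 0 2.5 0 0 0;5 0 0 2 0 0 0;5 0 0 1.1 0 0 0;5 0 0 0 0 0 0;5 0 0 0 0 0 0"

```text
time: 49.28
tool_pos: [0.4893, 0.3292, -0.0254]
tool_rot: [3.14, -0.0, 1.728]
contact_force: [-0.3, 0.1, -0.1]
opening: 0.021
grip_force: 18.0
```

Good: the tube is about 1 mm above the bay floor. Release, lift and back away so the top camera can check everything.

Call:
apply_moves:
  motion: "39 0 0 0 0 0 0;39 0 0 0 0 0 0;39 0 0 0 0 0 0;39 0 0 -1 0 0 0;39 0 0 -3 0 0 0;39 0 0 -4 0 0 0;39 0 0 -6 0 0 0;39 0 0 -4 0 0 0;39 -4 -5 0 0 0 0;39 -4 -5 0 0 0 0;39 -2 -2 0 0 0 0;39 0 0 0 0 0 0"

```text
time: 50.78
tool_pos: [0.3872, 0.2129, 0.1547]
tool_rot: [3.14, -0.0, 1.726]
contact_force: [1.0, -0.1, 1.3]
opening: 0.0355
grip_force: 0.0
```

```bash
python3 - <<'E'
from cell import robot
from h import *
s,p=wrist(robot);q=robot.read_camera("top");r=robot.read_camera("scene")
cv2.imwrite("pics/end.png",np.vstack([p["img"][:290,:,::-1],q["img"][100:300,:,::-1]]))
T=dict(tube_1=(.460,.325,.157,.015),bottle_1=(.6006,-.125,.13,.07),marker=(.547,-.357,-.105,.012))
for n,(x,y,a,z) in T.items():
  for nm,i in(("w",p),("t",q),("s",r)):
    for d in robot.trace(n,i)[:2]:
      c,sz,b,_=rect(i,d["pixels"],z);e=c-[x,y];print(n,nm,round(d["score"],2),sz.round(),"tray xy",(e@[np.cos(a),np.sin(a)]).round(4),(e@[-np.sin(a),np.cos(a)]).round(4),"rel",round(b-a,2))
for n in("beaker","timer"):
  for d in robot.trace(n,q)[:1]: print(n,np.argwhere(d["pixels"])[:,::-1].mean(0).round(1))
E
```

```text
tube_1 w 0.88 [ 22. 111.] tray xy -0.0292 0.0026 rel 0.04
tube_1 w 0.68 [ 23. 111.] tray xy 0.0299 0.0007 rel 0.03
tube_1 t 0.64 [21. 49.] tray xy 0.0281 0.0329 rel -0.09
tube_1 s 0.38 [13. 29.] tray xy 0.03 -0.0425 rel -0.06
bottle_1 t 0.51 [40. 48.] tray xy -0.0073 0.0339 rel 1.42
bottle_1 t 0.5 [39. 45.] tray xy -0.006 -0.0339 rel 0.64
bottle_1 s 0.57 [39. 69.] tray xy 0.01 -0.0338 rel -0.59
bottle_1 s 0.51 [36. 62.] tray xy 0.0087 0.0323 rel -1.21
marker t 0.8 [ 12. 133.] tray xy 0.0014 -0.001 rel -0.01
marker t 0.43 [39. 45.] tray xy 0.0239 0.2651 rel 1.66
marker s 0.53 [ 12. 134.] tray xy 0.0036 -0.0024 rel -0.02
beaker [353.8 128.3]
timer [175.6 173.1]
```

View pics/end.png

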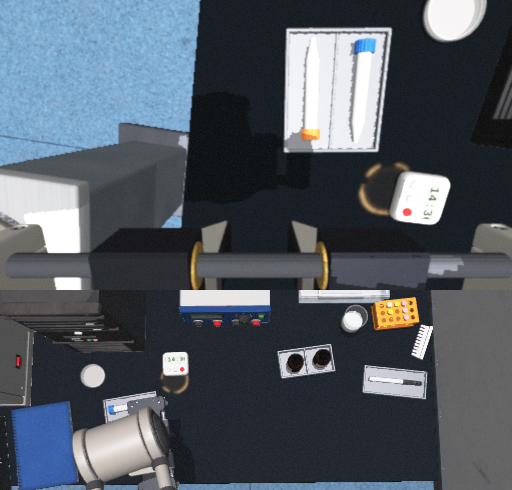

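The final picture shows a tube lying flat in each long bay (at (311,90) and (364,90)). Both bottles stand in their bays (at (296,361) and (321,357)), and the marker is in its tray (at (394,380)). The beaker and timer haven't moved, so I'm handing in.

```bash
python3 -c "
from cell import robot
print(robot.hand_in())"
```

```text
the job is handed in; nothing more can be done
None
```

I put both tubes, both bottles and the marker in their trays and handed the job in after about 51 s of robot time. The last camera check showed everything within tolerance and the beaker and timer unmoved, but the hand-in gave no verdict. The fingertips turned out to be about 39 mm shorter than the reported tool point, so I corrected every grasp height for that and held the bottles by their caps.

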